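Portion walnuts from the hopper into the measuring cup

TASK

Stand the measuring cup upright on the black spot under the dispenser's spout and let go of it; then slide the shutter open by its red tab so that all three walnuts drop into the cup, and push the shutter fully shut again. Leave the cup of walnuts standing on the spot, and do not disturb the shaker or the single gold jar lid beside the dispenser.

Things in the scene. Friction and masses are not known exactly. Their poses are not given: they have to be found in the camera images.
- measuring_cup: Cream plastic measuring cup, 80 g, standing upright, handle roughly towards the robot: 66 mm wide outside, 54 inside, 60 tall. Flat straight handle 14 mm wide, 5 thick, its middle 52.5 mm above the foot, free underneath, pointing along -y to y = -62 mm. Origin level with the foot, at the cup's handle side; z up; the cup's axis is at y = +29 mm.
- cup_middle (a point): centre of the cup's inner floor, on the cup's axis, 3 mm above its foot; axes as the cup's
- cup_handle (a point): grip point in the middle of the handle's width and thickness, 74 mm from the cup's axis and 17 mm from the handle's end; axes as the cup's
- dispenser: Fixed grey stand, white funnel hopper (rim 326 mm high, 104 mm wide in y, x = +4 to +148 mm), clear throat with walnuts, chute sloping forward to a clear spout. Origin on the table under the middle of the spout; z up; -x points forward, roughly to the robot. Box-shaped foot with a steel top plate 60 mm above the table, x = -50 to +131, y = -50 to +50 mm; side plates from x = +39 mm back.
- cup_spot (a point): middle of the black round spot, on the steel plate straight under the spout, 60 mm above the table; axes as the dispenser's. A cup must come in level from the front (-x) or a side, its handle towards -x, lifted at most about 12 mm over the plate: the spout is 21 mm above its rim. In front of the dispenser stands a yellow tray (rim 60 mm) of jars to 105 mm high, to its left rear a clear tub
- spout (a point): middle of the spout's downward mouth, 38 x 45 mm, 141 mm above the table; the spout's front face is at x = -21 mm in the dispenser's frame, its top 172 mm above the table, the chute rising behind it; axes as the dispenser's
- shutter_tab (a point): top middle of the shutter's upright red tab: 12 mm thick along the dispenser's y, 36 mm wide along its x, 48 mm tall (226 to 274 mm above the table). It moves with the shutter; with the shutter shut it is at x = +56, y = -118 mm in the dispenser's frame; axes as the dispenser's
- shutter (a joint): horizontal shutter plate under the hopper's throat, in m: 0 fully shut, 0.055 fully open; slides along the dispenser's -y (tab away from the hopper) to open and stays where it is left; about 2 N to move it. The outlet is 44 mm wide in y and is fully uncovered beyond about 0.048. Starts at 0 to 0.006.
- shaker: bystander: round shaker with cream body and dark cap, 58 mm across and 101 mm tall, loose; origin at its foot's centre
- lid_loose: bystander: gold jar lid lying flat on its own right of the dispenser, 54 mm across and 12 mm tall, loose; origin at its underside's centre
- walnut_1_center (a point): centre of a brown whole walnut in its hard shell, 27 mm across, 15 g; one of three that lie over the shutter at the start, loose in the throat
- walnut_2_center (a point): centre of a brown whole walnut in its hard shell, 27 mm across, 15 g; one of three that lie over the shutter at the start, loose in the throat
- walnut_3_center (a point): centre of a brown whole walnut in its hard shell, 27 mm across, 15 g; one of three that lie over the shutter at the start, loose in the throat

How it is judged:
On the way, in this order (a step that is already met when the one before it is completed fails the run):
1. the empty cup stands on the spot, released, with the walnuts still in the hopper (horizontal distance between cup_middle and cup_spot below 0.02 m and angle between measuring_cup's own z axis and vertical below 0.12 rad and z of cup_middle in the frame of cup_spot between -0.003 and 0.008 m and contact force between measuring_cup and the fingers below 0.1 N and height (world z) of each of walnut_1_center, walnut_2_center, walnut_3_center above 0.219 m), for 0.2 s.
2. the shutter has been slid open and all three walnuts are in the cup (horizontal distance between each of walnut_1_center, walnut_2_center, walnut_3_center and cup_middle below 0.03 m and z of walnut_1_center in the frame of cup_middle between 0.005 and 0.06 m and z of walnut_2_center in the frame of cup_middle between 0.005 and 0.06 m and z of walnut_3_center in the frame of cup_middle between 0.005 and 0.06 m and value of joint shutter above 0.02 m), for 0.2 s.
At the end, for the whole second after the job is handed in: All three walnuts lie in the cup (centres within 30 mm of its axis and at most 3 mm above its rim), the cup stands upright (within 0.12 rad) and at rest on the steel plate with its axis within 20 mm of the middle of the spot, and the shutter is fully shut (within 3 mm) (horizontal distance between each of walnut_1_center, walnut_2_center, walnut_3_center and cup_middle below 0.03 m and z of walnut_1_center in the frame of cup_middle between 0.005 and 0.06 m and z of walnut_2_center in the frame of cup_middle between 0.005 and 0.06 m and z of walnut_3_center in the frame of cup_middle between 0.005 and 0.06 m and horizontal distance between cup_middle and cup_spot below 0.02 m and angle between measuring_cup's own z axis and vertical below 0.12 rad and z of cup_middle in the frame of cup_spot between -0.003 and 0.008 m and value of joint shutter below 0.003 m and linear speed of measuring_cup below 0.02 m/s); the robot touches nothing.
It fails at once if the shaker was disturbed (moved more than 20 mm) (distance of shaker from where it was at the start of the episode above 0.02 m).
It fails at once if the gold lid was disturbed (moved more than 20 mm) (distance of lid_loose from where it was at the start of the episode above 0.02 m).
It also fails if it takes over 66 s, if anything falls off the work surface, if the arm or the gripper's body presses on something with over 40 N, if the wrist force passes 120 N, or if a joint passes its speed limit or range.

ROBOT

A 7-joint arm with a two-finger parallel gripper is mounted at the origin on a cart in front of the work surface, level with it; the furniture and walls round the work are solid. World frame = base frame: x ahead of the robot, y to its left, z up, the work surface at z = 0. Lengths are in m, angles in rad, forces in N, time in s.
With the tool pointing down it reaches from about 0.35 to 0.9 m from the base axis. Payload 8.1 kg.
Tool frame: the origin (TCP) lies at the very end of the fingers, on their centre line; the grasp point (between the pads) lies 19 mm behind it (arm.tcp_to_grasp is the distance from the TCP to the grasp point, in m); z points along the fingers, y is the line along which they close (so a half turn about z gives the same grasp; the last joint's range is limited). The gripper opens to 92 mm and grips with 3 to 60 N. Pads are 19 mm wide; open, the fingers measure 130 mm over their backs; the gripper's body (75 mm by 190 mm) begins 47 mm behind the grasp point.
Start: joints at [1.111, 0.434, 0.025, 1.573, -0.012, 1.134, -0.075], TCP at [0.218, -0.586, 0.194] pointing down, gripper open.
Joint ranges: [-2.62, 2.62], [-0.44, 2.09], [-1.27, 1.32], [0.08, 2.57], [-1.32, 4.46], [0.12, 2], [-2.74, 2.74]. Speed limits (rad/s): [2.22, 2.22, 3.01, 3.01, 3.14, 3.14, 3.14].

INTERFACE

Orientations are given as a rotation vector (axis times angle).
In Python, from cell import arm gives the robot as it stands.
- The arm moves only by the shell command python3 nudge.py 'ROWS' [FORCE]. ROWS is a JSON list of rows, 1 to 10 of them, each of 5 numbers: dx, dy, dz in m, then a turn about the tool's z in rad, then the opening from 0.0 (shut) to 1.0 (fully open); each row shifts and turns the commanded pose from where the row before left it, along the tool's axes as they then stand; what a row does not reach is not made up. A row lasts 1/10 s, in which the tool goes at most 0.05 m and 0.15 rad, less where a joint would pass 70% of its speed; a pose out of reach is approached as far as the arm can. The fingers move at their own pace and stop on an object; FORCE is the grip in N (left out, the last holds). Time passes only in rows, so rows that do not move let the fingers close. It prints the time, the measured TCP pose, the force, the opening and the grip force at its end.
- arm.observe(): the state, without advancing time (a new reading comes with each control period).
- arm.get_image(name): name is "side" or "top"; returns a dict with "image" (384x512x3 uint8, blue, green, red), "fx", "fy", "cx", "cy" (pixels), "cam_to_world" (4x4, takes a point from camera to world coordinates). Camera axes: x right, y down, z forward; pixel columns grow to the right and rows downward; lengths in m; the calibration is good to about 2 mm. A picture is of the moment at which its call begins. There is no depth.
- arm.sign_off(): hands the job in; it is judged then, once.
The state is a dict: "clock": time; "joints": joint angles; "dq": joint speeds; "joint_efforts": joint torques, N m; "position": TCP position; "ee_rot": TCP orientation; "force": force on the tool from outside, world axes, zero at the start; "ft_torque": the same for the moment, N m; "width": opening from 0.0 (shut) to 1.0 (fully open); "gripper_force": force on a finger pad.
Only numpy, scipy, OpenCV 4.12 (cv2) and the standard library are available. Lean on these libraries where they do the work, as an engineer would, in place of code of your own. Each camera call takes 0.05 s, during which the arm holds its last target. There are 200 camera calls.

## Working session

There is one attempt and no reset: what is moved stays moved. The work goes in short steps, Python scripts to look and compute and a shell command to move; the robot and the scene stay as the last step left them, time stands still between calls to the robot, and variables do not carry over. Pictures are saved under pics/ and viewed, at most 10 in all, crops included, and the job is handed in when it is done.

```bash
ls; mkdir -p pics; python3 - <<'E'
from cell import arm
import cv2,numpy as np
s=arm.observe();print({k:np.round(s[k],3).tolist() for k in ("clock","position","ee_rot","width")},arm.tcp_to_grasp)
for n in("side","top"):
    d=arm.get_image(n);cv2.imwrite(f"pics/{n}0.png",d["image"]);print(n,d["fx"],d["fy"],d["cx"],d["cy"],np.round(d["cam_to_world"],3).tolist())
E
```

```text
cell.py
nudge.py
pics
{'clock': 0.0, 'position': [0.218, -0.585, 0.193], 'ee_rot': [-3.09, -0.557, 0.001], 'width': 0.999} 0.0188
side 366.5962430795107 366.5962430795107 255.77004759877528 190.06171213979508 [[-0.979, -0.101, 0.179, 0.348], [-0.204, 0.4, -0.893, 0.902], [0.019, -0.911, -0.413, 0.617], [0.0, 0.0, 0.0, 1.0]]
top 383.4357839750308 383.4357839750308 261.74556330899435 185.23663192291153 [[-0.028, -0.997, 0.071, 0.469], [-1.0, 0.028, 0.004, -0.002], [-0.006, -0.071, -0.997, 1.395], [0.0, 0.0, 0.0, 1.0]]
```

View pics/side0.png

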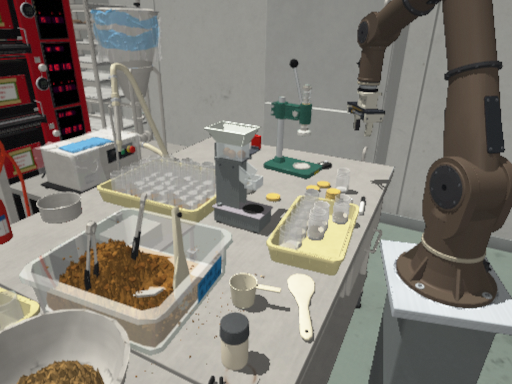

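View pics/top0.png

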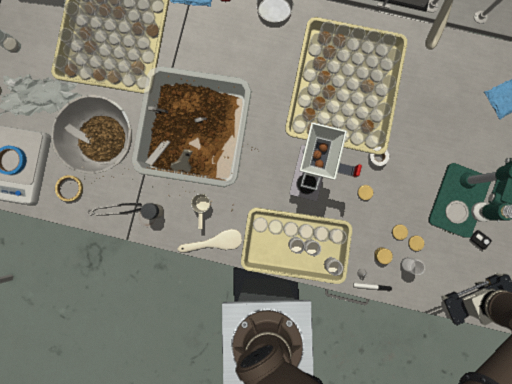

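```bash
python3 - <<'E'
import cv2,numpy as np
s=cv2.imread("pics/side0.png");t=cv2.imread("pics/top0.png")
f=lambda im,x,y,w,h,k:cv2.resize(im[y:y+h,x:x+w],None,fx=k,fy=k,interpolation=cv2.INTER_CUBIC)
a=f(s,200,110,100,100,4);b=f(s,215,260,100,50,4)
c=f(t,280,110,100,100,4);d=f(t,170,180,100,50,4)
cv2.imwrite("pics/crop1.png",np.vstack([np.hstack([a,c]),np.hstack([b,d])]))
E
```

```text
(no output)
```

View pics/crop1.png

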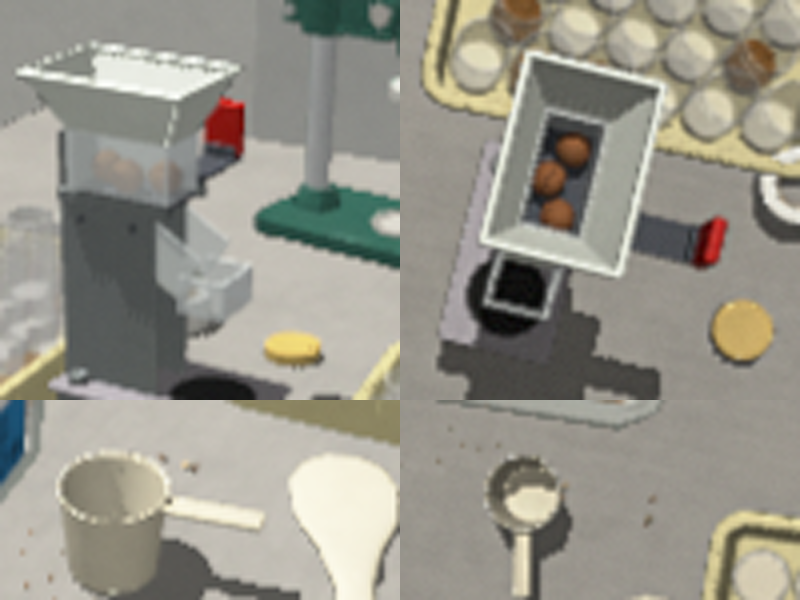

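```bash
cat >h.py <<'E'
import numpy as np
from cell import arm
C={n:arm.get_image(n) for n in("side","top")}
def ray(n,p):
    d=C[n];M=np.array(d["cam_to_world"]);v=np.array([(p[0]-d["cx"])/d["fx"],(p[1]-d["cy"])/d["fy"],1.])
    return M[:3,3],M[:3,:3]@v
def plane(n,p,z):
    o,r=ray(n,p);return o+r*(z-o[2])/r[2]
def tri(ps,pt):
    (o1,r1),(o2,r2)=ray("side",ps),ray("top",pt)
    r1,r2=[r/np.linalg.norm(r) for r in(r1,r2)]
    k=np.linalg.lstsq(np.c_[r1,-r2],o2-o1,rcond=None)[0];a,b=o1+k[0]*r1,o2+k[1]*r2
    return (a+b)/2,np.linalg.norm(a-b)
def proj(n,P):
    d=C[n];M=np.linalg.inv(np.array(d["cam_to_world"]));q=M[:3,:3]@P+M[:3,3];return q[:2]/q[2]*[d["fx"],d["fy"]]+[d["cx"],d["cy"]]
E
python3 - <<'E'
from h import *
np.set_printoptions(precision=4,suppress=True)
S=[(205,128),(244.5,135.75),(260.25,126.75),(224.5,120.5)]
T=[(312.5,123.75),(300.75,170.75),(335,178.25),(346,132)]
P=[]
for s,t in zip(S,T):
    p,e=tri(s,t);print("rim",p,e);P.append(plane("top",t,.326))
P=np.array(P);print(P, [np.linalg.norm(P[i]-P[(i+1)%4]) for i in range(4)])
c=P.mean(0);fx=(P[0]-P[1]+P[3]-P[2]);a=np.arctan2(fx[1],fx[0]);print("yaw",a)
ex=np.array([np.cos(a),np.sin(a),0]);ey=np.array([-ex[1],ex[0],0]);o=c-.076*ex;o[2]=0
print("disp origin",o,"tab",o+.056*ex-.118*ey+[0,0,.274])
for n in("side","top"):
    for q in(o+[0,0,.06],o+.056*ex-.118*ey+[0,0,.274],o+[0,0,.141]):print(n,proj(n,q))
print("spot top",plane("top",(280+108/4,110+293/4),.06))
print("rim c",tri((243.25,282),(201,203)),plane("top",(201,203),.06),plane("side",(243.25,282),.06))
print("hend",tri((280.5,290),(200.5,228.5)),plane("top",(200.5,228.5),.055))
E
cat >d.py <<'E'
import sys,numpy as np
from cell import arm
from scipy.spatial.transform import Rotation as R
s=arm.observe();Q=R.from_rotvec(s["ee_rot"]).as_matrix();x,y,z,w=map(float,sys.argv[1:5])
yaw=np.arctan2(Q[1,0],Q[0,0]);print("t",round(s["clock"],2),"pos",np.round(s["position"],4),"yaw",round(yaw,4),"q7",round(s["joints"][6],2),"w",round(s["width"],3),"zaxis",np.round(Q[:,2],3))
t=w-yaw;print("turn",round(-t,4))
D=np.array([x,y,z])-s["position"]
print("delta now",np.round(Q.T@D,4))
c,n=np.cos(w),np.sin(w);print("delta after turn",np.round(np.array([[c,n,0],[n,-c,0],[0,0,-1]])@D,4))
E
python3 - <<'E'
from h import *
np.set_printoptions(precision=4,suppress=True)
print("tub",tri((232,240),(242,183)))
for p in((250,208),(352,222)):print("tray",plane("top",p,.06))
for p in((297,243),(313,247),(335,236)):print("jar",plane("top",p,.105))
E
python3 nudge.py '[[0,0,0,0.134,0.5],[0,0,0,0.134,0.5],[0,0,0,0.134,0.5],[0,0,0,0,0.5]]' 15; python3 d.py .435 .2198 .13 -.045
```

```text
tub (array([0.5752, 0.0715, 0.076 ]), np.float64(0.0039374108396145885))
tray [0.4867 0.0462 0.06  ]
tray [ 0.4285 -0.3055  0.06  ]
jar [ 0.3653 -0.1091  0.105 ]
jar [ 0.3506 -0.1619  0.105 ]
jar [ 0.3849 -0.2365  0.105 ]
clock: 0.7
position: [0.2184, -0.5856, 0.1936]
ee_rot: [-3.141, 0.074, 0.0]
force: [-0.6, -0.3, -0.3]
width: 0.697
gripper_force: 0.0
t 0.7 pos [ 0.2184 -0.5856  0.1936] yaw -0.0473 q7 -0.44 w 0.697 zaxis [-0.  0. -1.]
turn -0.0023
delta now [ 0.1783 -0.8147  0.0635]
delta after turn [ 0.1802 -0.8143  0.0636]
```

```bash
python3 nudge.py '[[0.009,-0.04,0,0,0.5],[0.009,-0.04,0,0,0.5],[0.009,-0.04,0,0,0.5],[0.009,-0.04,0,0,0.5],[0.009,-0.04,0,0,0.5],[0.009,-0.04,0,0,0.5],[0.009,-0.04,0,0,0.5],[0.009,-0.04,0,0,0.5],[0.009,-0.04,0,0,0.5],[0.009,-0.04,0,0,0.5]]'
python3 nudge.py '[[0.009,-0.04,0,0,0.5],[0.009,-0.04,0,0,0.5],[0.009,-0.04,0,0,0.5],[0.009,-0.04,0,0,0.5],[0.009,-0.04,0,0,0.5],[0.009,-0.04,0,0,0.5],[0.009,-0.04,0,0,0.5],[0.009,-0.04,0,0,0.5],[0.009,-0.04,0,0,0.5],[0,0,0,0,0.5]]'
python3 d.py .435 .2198 .13 -.045
```

```text
clock: 1.7
position: [0.3265, -0.1886, 0.1939]
ee_rot: [3.14, -0.064, 0.001]
force: [1.3, -0.2, 0.6]
width: 0.5
gripper_force: 0.0
clock: 2.7
position: [0.4242, 0.1716, 0.1941]
ee_rot: [-3.138, 0.054, -0.002]
force: [-0.3, -0.9, 0.4]
width: 0.501
gripper_force: 0.0
t 2.7 pos [0.4242 0.1716 0.1941] yaw -0.0346 q7 -2.24 w 0.501 zaxis [ 0.001  0.004 -1.   ]
turn 0.0104
delta now [ 0.009  -0.0483  0.0643]
delta after turn [ 0.0086 -0.0486  0.0641]
```

```bash
python3 nudge.py '[[0.004,-0.024,0,0.01,0.5],[0.005,-0.024,0,0,0.5],[0,0,0.04,0,0.5],[0,0,0.034,0,0.5],[0,0,0.03,0,0.5],[0,0,0,0,0.5],[0,0,0,0,0.5]]'
python3 d.py .435 .2198 .038 -.045; python3 - <<'E'
from h import *
import cv2
f=lambda im,x,y,w,h,k:cv2.resize(im[y:y+h,x:x+w],None,fx=k,fy=k,interpolation=cv2.INTER_CUBIC)
cv2.imwrite("pics/p2.png",np.hstack([f(C["side"]["image"],205,230,100,100,4),f(C["top"]["image"],150,160,100,100,4)]))
E
```

```text
clock: 3.4
position: [0.4349, 0.213, 0.0901]
ee_rot: [3.14, -0.084, -0.001]
force: [0.3, 0.2, 0.6]
width: 0.503
gripper_force: 0.0
t 3.4 pos [0.4349 0.213  0.0901] yaw -0.0534 q7 -2.45 w 0.503 zaxis [-0.001 -0.    -1.   ]
turn -0.0084
delta now [-0.0002 -0.0068  0.0521]
delta after turn [-0.0002 -0.0068  0.0521]
```

View pics/p2.png

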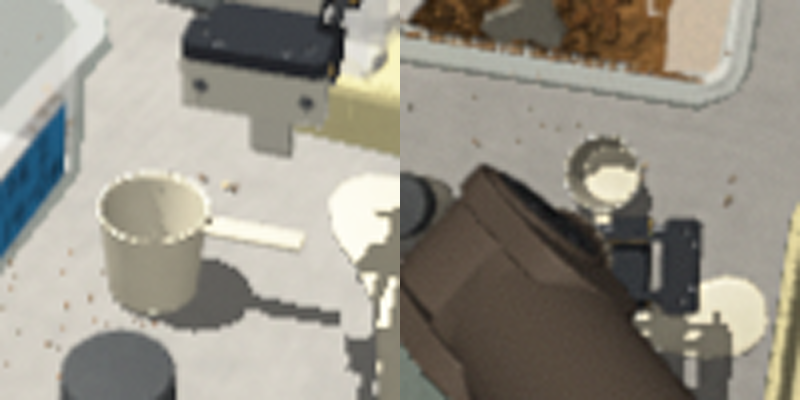

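The fingers sit above the outer half of the handle (side crop about (270,150), handle at (205–303, 235)), with the cup undisturbed. I'll descend and grip.

```bash
python3 nudge.py '[[0,-0.007,0.02,-0.008,0.5],[0,0,0.02,0,0.5],[0,0,0.012,0,0.5],[0,0,0,0,0.5],[0,0,0,0,0.0],[0,0,0,0,0.0],[0,0,0,0,0.0],[0,0,0,0,0.0],[0,0,0,0,0.0],[0,0,0,0,0.0]]' 25
python3 nudge.py '[[0,0,-0.01,0,0.0],[0,0,-0.02,0,0.0],[0,0,-0.02,0,0.0],[0,0,-0.015,0,0.0],[0,0,0,0,0.0],[0,0,0,0,0.0],[0,0,0,0,0.0]]'
python3 d.py .435 .2198 .110 -.045; python3 - <<'E'
from h import *
import cv2
f=lambda im,x,y,w,h,k:cv2.resize(im[y:y+h,x:x+w],None,fx=k,fy=k,interpolation=cv2.INTER_CUBIC)
cv2.imwrite("pics/p3.png",np.hstack([f(C["side"]["image"],205,210,100,100,4),f(C["top"]["image"],150,160,100,100,4)]))
E
```

```text
clock: 4.5
position: [0.4353, 0.2203, 0.0377]
ee_rot: [-3.141, 0.074, -0.0]
force: [0.2, 0.3, 0.5]
width: 0.033
gripper_force: 0.0
clock: 5.2
position: [0.4349, 0.2199, 0.102]
ee_rot: [3.14, -0.074, -0.001]
force: [0.3, -0.6, 0.1]
width: 0.003
gripper_force: 0.0
t 5.2 pos [0.4349 0.2199 0.102 ] yaw -0.0474 q7 -2.45 w 0.003 zaxis [-0.001 -0.001 -1.   ]
turn -0.0024
delta now [ 0.0001  0.0001 -0.008 ]
delta after turn [ 0.0001  0.0001 -0.008 ]
```

View pics/p3.png

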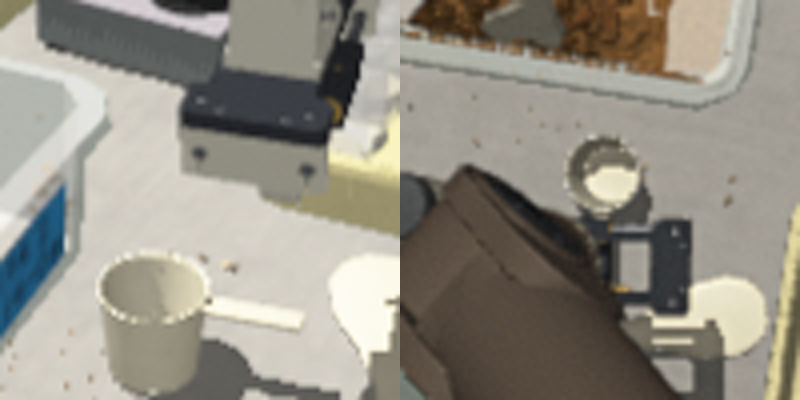

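```bash
python3 - <<'E'
from h import *
s=arm.observe();p=np.array(s["position"])
for n in C:print(n,proj(n,p),proj(n,p+[0,0,.066]),proj(n,np.array([.435,.2198,.0525])))
E
```

```text
side [275.11833661 272.01798701] [276.33454928 247.5679752 ] [274.247765  289.2695554]
top [198.18846573 224.72386782] [194.6458153  225.37862329] [200.70402385 224.25288015]
```

```bash
python3 - <<'E'
import cv2,numpy as np
from h import *
f=lambda im,x,y,w,h,k:cv2.resize(im[y:y+h,x:x+w],None,fx=k,fy=k,interpolation=cv2.INTER_CUBIC)
cv2.imwrite("pics/p4.png",f(C["side"]["image"],235,220,65,80,7))
E
```

```text
(no output)
```

View pics/p4.png

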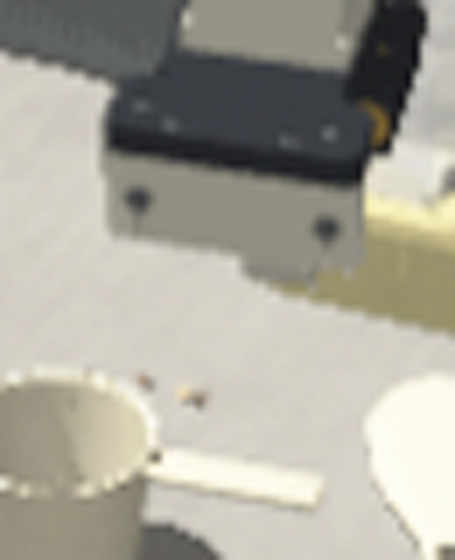

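```bash
cat >snap.py <<'E'
import sys,cv2
from h import *
p=np.array(arm.observe()["position"]);print(p,[proj(n,p).round(1) for n in C])
for n in C:cv2.imwrite(f"pics/{n}_{sys.argv[1]}.png",C[n]["image"])
E
python3 snap.py shut; python3 nudge.py '[[0,0,0,0,0.5],[0,0,0,0,0.5],[0,0,0,0,0.5],[0,0,0,0,0.5],[0,0,0,0,0.5],[0,0,0,0,0.5]]'; python3 snap.py open
python3 - <<'E'
import cv2,numpy as np
f=lambda im,x,y,w,h,k:cv2.resize(im[y:y+h,x:x+w],None,fx=k,fy=k,interpolation=cv2.INTER_NEAREST)
L=[cv2.imread(f"pics/side_{k}.png") for k in("shut","open")]
d=np.abs(L[0].astype(int)-L[1]).sum(2)>40;y,x=np.nonzero(d);print(x.min(),x.max(),y.min(),y.max())
a=[f(i,230,210,70,85,5) for i in L];cv2.imwrite("pics/p5.png",np.hstack(a))
E
```

```text
[0.43518783 0.22026801 0.10240464] [array([275. , 271.9]), array([198.1, 224.7])]
clock: 6.2
position: [0.4353, 0.2203, 0.1026]
ee_rot: [3.141, -0.074, 0.0]
force: [-0.2, -0.5, 0.1]
width: 0.473
gripper_force: 0.0
[0.4352868  0.22029323 0.10262579] [array([275. , 271.8]), array([198.1, 224.6])]
248 491 0 326
```

View pics/p5.png

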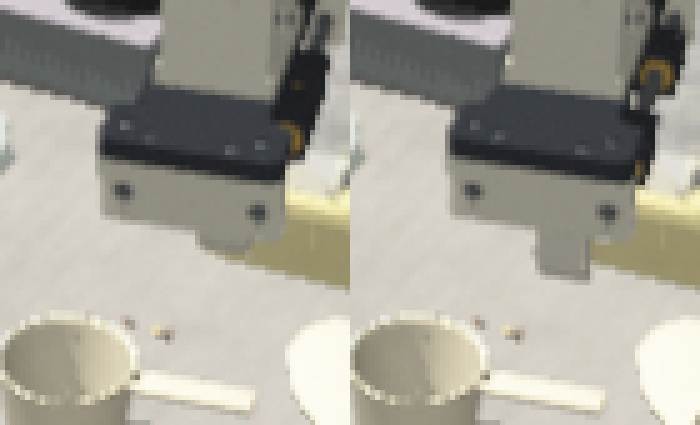

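Shut fingertips show at side (275,261) but the reported TCP projects to (275,272). So the real tips are about 30 mm above the reported TCP, and the fingers closed above the handle. I'll go deeper by that amount, slowly.

```bash
python3 - <<'E'
from h import *
p=np.array(arm.observe()["position"])
for k in range(0,50,10):print(k,proj("side",p+[0,0,k/1000]),proj("side",p+[0,.04,k/1000]))
print("body edge",proj("side",p+[0,.095,.066]),proj("side",p+[0,.095,.096]),proj("top",p+[0,-.095,.1]))
E
python3 nudge.py '[[0,0,0.03,0,0.5],[0,0,0.03,0,0.5],[0,0,0.01,0,0.5],[0,0,0.01,0,0.5],[0,0,0.008,0,0.5],[0,0,0,0,0.5]]'
python3 snap.py low
```

```text
0 [274.95158734 271.85246273] [272.06652368 282.8296534 ]
10 [275.13000371 268.24825815] [272.23800393 279.12068897]
20 [275.31019681 264.60816157] [272.4112688  275.37312481]
30 [275.49219331 260.93163418] [272.5863463  271.58635518]
40 [275.67602044 257.2181263 ] [272.76326501 267.75976163]
body edge [268.7306006  273.33874731] [269.24818313 260.72538234] [223.21792787 224.77970459]
clock: 7.0
position: [0.4353, 0.2203, 0.0143]
ee_rot: [3.14, -0.074, -0.0]
force: [0.2, 0.6, -0.2]
width: 0.5
gripper_force: 0.0
[0.43566609 0.22059713 0.01514992] [array([273.3, 302. ]), array([202.2, 223.8])]
```

```bash
python3 - <<'E'
import cv2,numpy as np
f=lambda im,x,y,w,h,k:cv2.resize(im[y:y+h,x:x+w],None,fx=k,fy=k,interpolation=cv2.INTER_NEAREST)
cv2.imwrite("pics/p6.png",f(cv2.imread("pics/side_low.png"),225,225,80,80,7))
E
```

```text
(no output)
```

View pics/p6.png

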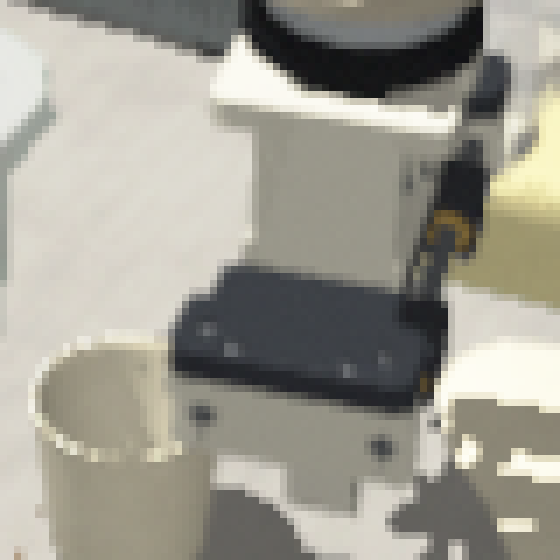

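```bash
python3 nudge.py '[[0,0,0.01,0,0.5],[0,0,0,0,0.5]]'; python3 nudge.py '[[0,0,0.003,0,0.5],[0,0,0,0,0.5]]';python3 nudge.py '[[0,0,0.003,0,0.5],[0,0,0,0,0.5]]' |egrep 'pos|force'; python3 nudge.py '[[0,0,0.003,0,0.5],[0,0,0,0,0.5]]'|egrep 'pos|force'
```

```text
clock: 7.3
position: [0.4351, 0.22, 0.004]
ee_rot: [3.14, -0.074, -0.001]
force: [-0.4, 0.3, 0.1]
width: 0.498
gripper_force: 0.0
clock: 7.5
position: [0.4351, 0.2202, 0.0013]
ee_rot: [3.14, -0.074, -0.001]
force: [0.4, 0.1, -0.4]
width: 0.5
gripper_force: 0.0
position: [0.4352, 0.2202, -0.0016]
force: [-0.4, -1.0, -0.2]
gripper_force: 0.0
position: [0.4351, 0.2202, -0.0047]
force: [0.4, 0.7, 0.4]
gripper_force: 0.0
```

No contact with the table at a reported z of -0.005, so the reported TCP really is low compared with the true tips. I'll close and check.

```bash
python3 nudge.py '[[0,0,0.005,0,0.5],[0,0,0,0,0.0],[0,0,0,0,0.0],[0,0,0,0,0.0],[0,0,0,0,0.0],[0,0,0,0,0.0],[0,0,0,0,0.0],[0,0,0,0,0.0]]' 25; python3 snap.py grip
```

```text
clock: 8.7
position: [0.4353, 0.2202, -0.0093]
ee_rot: [3.141, -0.074, 0.0]
force: [0.3, -0.1, 0.1]
width: 0.148
gripper_force: 24.9
[ 0.43532492  0.22022704 -0.00935708] [array([273.1, 309.9]), array([203.4, 223.7])]
```

```bash
python3 nudge.py '[[0,0,-0.01,0,0.0],[0,0,-0.02,0,0.0],[0,0,-0.02,0,0.0],[0,0,-0.02,0,0.0],[0,0,0,0,0.0],[0,0,0,0,0.0],[0,0,0,0,0.0]]' 45; python3 snap.py lift; python3 d.py .435 0.05 .0607 -.276
python3 - <<'E'
import cv2,numpy as np
f=lambda im,x,y,w,h,k:cv2.resize(im[y:y+h,x:x+w],None,fx=k,fy=k,interpolation=cv2.INTER_NEAREST)
cv2.imwrite("pics/p7.png",np.hstack([f(cv2.imread("pics/side_lift.png"),210,200,95,125,4),f(cv2.imread("pics/top_lift.png"),160,150,100,125,4)]))
E
```

```text
clock: 9.5
position: [0.4348, 0.2198, 0.0601]
ee_rot: [3.14, -0.074, -0.001]
force: [0.7, -0.7, -0.4]
width: 0.141
gripper_force: 44.9
[0.43470236 0.21989206 0.05985831] [array([274.5, 286.8]), array([200.3, 224.4])]
t 9.6 pos [0.4347 0.2199 0.0599] yaw -0.0472 q7 -2.5 w 0.141 zaxis [-0.001 -0.001 -1.   ]
turn 0.2288
delta now [ 0.0083  0.1697 -0.0007]
delta after turn [ 0.0466  0.1634 -0.0008]
```

View pics/p7.png

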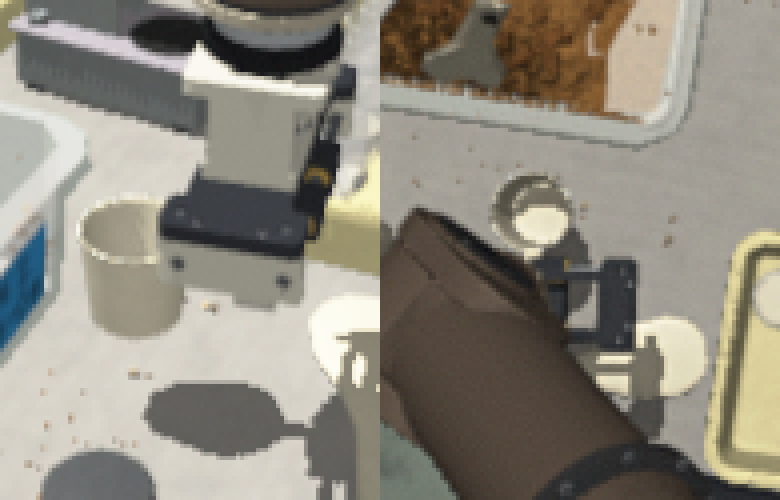

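The cup is lifted level in the gripper, with its rim centre at top pixel about (198,203). Next I'll compute the axis offset and carry it over.

```bash
python3 - <<'E'
from h import *
# rim ellipse centres, top and side crops
print(plane("top",(198.25,203.25),.13), tri((210+122/4,200+228/4),(198.25,203.25)))
E
python3 nudge.py '[[0,0.03,0,0,0.0],[0,0.03,0,0,0.0],[0,0.03,0,0,0.0],[0,0.03,0,0,0.0],[0,0.03,0,0,0.0],[0,0.02,0,0,0.0],[0,0,0,0.08,0.0],[0,0,0,0.08,0.0],[0,0,0,0.069,0.0],[0,0,0,0,0.0]]'
python3 d.py .4927 -.1333 .0607 -.276
```

```text
[0.50615974 0.21396954 0.13      ] (array([0.51173334, 0.21559903, 0.12729317]), np.float64(0.01121331086193589))
clock: 10.7
position: [0.4271, 0.0505, 0.0604]
ee_rot: [3.111, -0.434, -0.001]
force: [0.2, -0.3, -1.1]
width: 0.141
gripper_force: 44.9
t 10.7 pos [0.4271 0.0505 0.0604] yaw -0.2773 q7 -2.33 w 0.141 zaxis [-0.001 -0.    -1.   ]
turn -0.0013
delta now [ 0.1134  0.1588 -0.0003]
delta after turn [ 0.1132  0.1589 -0.0003]
```

```bash
python3 nudge.py '[[0.025,0,0,0,0.0],[0.025,0,0,0,0.0],[0.007,0.02,0,0,0.0],[0.007,0.02,0,0,0.0],[0.007,0.02,0,0,0.0],[0.007,0.02,0,0,0.0],[0.007,0.02,0,0,0.0],[0.007,0.02,0,0,0.0],[0.007,0.02,0,0,0.0],[0,0,0,0,0.0]]'
python3 d.py .4943 -.1339 .0607 -.276
```

```text
clock: 11.7
position: [0.484, -0.1145, 0.0602]
ee_rot: [3.11, -0.435, -0.001]
force: [-0.0, 0.3, 0.0]
width: 0.144
gripper_force: 44.9
t 11.7 pos [ 0.484  -0.1145  0.0602] yaw -0.2782 q7 -1.96 w 0.144 zaxis [-0.001 -0.001 -1.   ]
turn -0.0022
delta now [ 0.0152  0.0158 -0.0005]
delta after turn [ 0.0152  0.0159 -0.0005]
```

```bash
python3 nudge.py '[[0.008,0.008,0,0,0.0],[0.007,0.008,0,0,0.0],[0,0,0,0,0.0],[0,0,0,0,0.0]]'; python3 snap.py over
python3 - <<'E'
import cv2,numpy as np
f=lambda im,x,y,w,h,k:cv2.resize(im[y:y+h,x:x+w],None,fx=k,fy=k,interpolation=cv2.INTER_NEAREST)
cv2.imwrite("pics/p8.png",np.hstack([f(cv2.imread("pics/side_over.png"),205,110,80,120,5),f(cv2.imread("pics/top_over.png"),285,120,80,120,5)]))
E
```

```text
clock: 12.1
position: [0.4945, -0.1304, 0.0605]
ee_rot: [-3.112, 0.432, 0.0]
force: [-0.0, 0.2, -0.6]
width: 0.145
gripper_force: 44.9
[ 0.49426534 -0.13005327  0.06055658] [array([273.5, 214.6]), array([300.7, 204.4])]
```

View pics/p8.png

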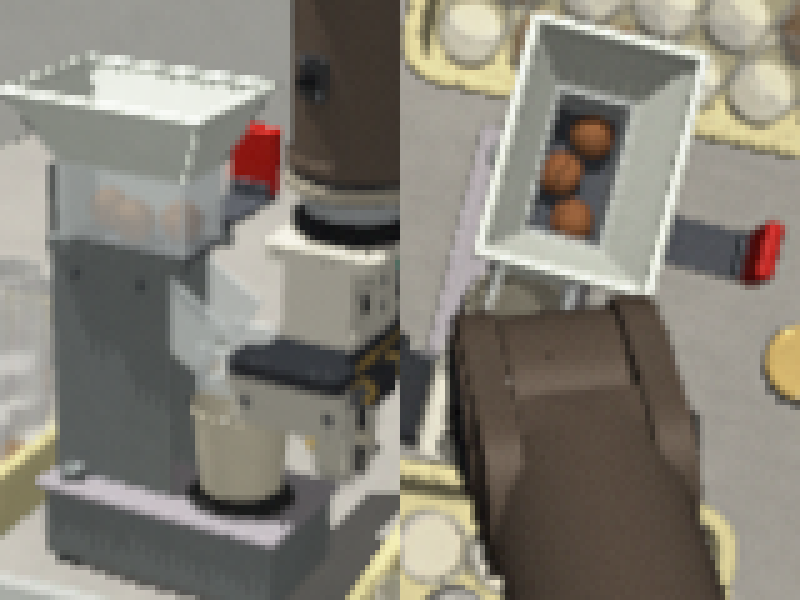

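The cup hovers over the spot: in the side view its axis is at column ~253 and the spot centre at 253.8. It's about 3 mm short in y. All three walnuts are still in the throat. I'll lower and release.

```bash
python3 nudge.py '[[0,0.003,0,0,0.0],[0,0,0.004,0,0.0],[0,0,0.004,0,0.0],[0,0,0.002,0,0.0],[0,0,0,0,0.0],[0,0,0,0,0.0]]'; python3 d.py .4943 -.1339 .0507 -.276
```

```text
clock: 12.8
position: [0.4936, -0.1335, 0.0506]
ee_rot: [3.112, -0.432, 0.0]
force: [-1.0, -0.1, 1.5]
width: 0.139
gripper_force: 44.9
t 12.8 pos [ 0.4936 -0.1335  0.0506] yaw -0.2762 q7 -1.93 w 0.139 zaxis [ 0. -0. -1.]
turn -0.0002
delta now [ 0.0007  0.0002 -0.0001]
delta after turn [ 0.0007  0.0002 -0.0001]
```

```bash
python3 nudge.py '[[0,0,0,0,0.25],[0,0,0,0,0.4],[0,0,0,0,0.45],[0,0,0,0,0.45],[0,0,0,0,0.45],[0,0,0,0,0.45]]'; python3 nudge.py '[[-0.008,0,-0.012,0,0.45],[-0.01,0,-0.02,0,0.45],[-0.02,0,-0.03,0,0.45],[-0.03,0,-0.03,0,0.45],[-0.03,0,-0.04,0,0.45],[0,0,-0.05,0,0.45],[0,0,-0.05,0,0.45],[0,0,-0.05,0,0.45],[0,0,-0.05,0,0.45],[0,0,0,0,0.45]]'
python3 snap.py rel; python3 d.py .5857 -.2821 .32 1.295
python3 - <<'E'
import cv2,numpy as np
from h import *
for n,(x0,y0,x1,y1) in dict(side=(243,150,300,185),top=(340,150,375,185)).items():
    im=cv2.imread(f"pics/{n}_rel.png").astype(int);b,g,r=im[...,0],im[...,1],im[...,2]
# tab by red mask; cup by column extent of cream pixels near spot in side view
for n,(x0,y0,x1,y1) in dict(side=(243,125,270,160),top=(340,155,375,185)).items():
    im=cv2.imread(f"pics/{n}_rel.png").astype(int);b,g,r=im[...,0],im[...,1],im[...,2]
    m=(r>110)&(g<70)&(b<70);m[:y0]=0;m[y1:]=0;m[:,:x0]=0;m[:,x1:]=0
    y,x=np.nonzero(m);print(n,"red",len(x),x.min(),x.max(),y.min(),y.max(),x.mean(),y.mean())
im=cv2.imread("pics/side_rel.png").astype(int)
for v in(195,199,203,206):print(v,[tuple(im[v,u]) if 0 else int(im[v,u,2])-int(im[v,u,0]) for u in range(238,275)])
o=np.array([.5655,-.154,0]);print([proj("side",o+[0,0,h]).round(1) for h in(.06,.09,.12)])
E
```

```text
clock: 13.4
position: [0.4936, -0.1336, 0.0506]
ee_rot: [3.112, -0.433, 0.0]
force: [-0.4, -0.3, -0.5]
width: 0.454
gripper_force: 0.0
clock: 14.4
position: [0.4012, -0.1064, 0.3895]
ee_rot: [3.11, -0.431, 0.017]
force: [0.6, -0.4, -0.3]
width: 0.45
gripper_force: 0.0
[ 0.39913721 -0.10641951  0.38399476] [array([310.9, 118.4]), array([304.7, 238.4])]
t 14.5 pos [ 0.3991 -0.1064  0.384 ] yaw -0.2759 q7 -1.71 w 0.451 zaxis [ 0.003 -0.001 -1.   ]
turn -1.5709
delta now [0.2272 0.1182 0.0647]
delta after turn [-0.1182  0.2274  0.064 ]
side red 89 251 260 135 147 256.0112359550562 140.82022471910113
top red 39 356 361 165 175 358.28205128205127 169.92307692307693
195 [-2, -2, -1, -1, -3, 1, 18, 25, 25, 26, 21, 22, 22, 23, 22, 22, 24, 24, 24, 23, 19, 23, 23, 21, 20, 19, 15, 14, 51, 103, 117, 118, 119, 119, 118, 118, 120]
199 [-2, -1, -2, -2, -2, -4, 12, 22, 23, 22, 22, 22, 22, 21, 23, 22, 23, 22, 22, 22, 22, 21, 20, 21, 18, 14, 13, 13, 29, 43, 44, 37, 38, 29, 26, 22, 22]
203 [-1, 0, 1, 1, 0, -1, 5, 21, 23, 22, 23, 22, 20, 22, 22, 22, 22, 23, 24, 23, 22, 22, 20, 20, 12, 13, 13, 15, 14, 13, 13, 14, 13, 14, 13, 13, 12]
206 [-1, -1, 0, 0, -1, 0, 1, 20, 22, 22, 22, 23, 21, 22, 23, 23, 23, 24, 22, 22, 20, 20, 20, 15, 4, -1, 0, 0, 0, 1, 1, 2, 3, 6, 9, 14, 14]
[array([253.4, 209. ]), array([253.5, 200.8]), array([253.7, 192.5])]
```

```bash
python3 nudge.py '[[0,0,0,-0.143,0.8],[0,0,0,-0.143,0.8],[0,0,0,-0.143,0.8],[0,0,0,-0.143,0.8],[0,0,0,-0.143,0.8],[0,0,0,-0.143,0.8],[0,0,0,-0.143,0.8],[0,0,0,-0.143,0.8],[0,0,0,-0.143,0.8],[0,0,0,-0.143,0.8]]' 20 >/dev/null;python3 nudge.py '[[0,0,0,-0.143,0.8],[0,0,0,0,0.8]]'
python3 - <<'E'
from h import *
print(plane("top",(358.5,170.2),.272),tri((256.1,135),(358.5,170.2)))
E
python3 d.py .5857 -.2821 .34 1.295
```

```text
clock: 15.8
position: [0.3983, -0.1066, 0.3813]
ee_rot: [-2.5, -1.899, 0.003]
force: [-0.0, 0.1, -0.1]
width: 0.799
gripper_force: 0.0
[ 0.58591401 -0.28304356  0.272     ] (array([ 0.58639491, -0.28226499,  0.27459658]), np.float64(0.0015195493412592988))
t 15.9 pos [ 0.3987 -0.1067  0.3817] yaw 1.2925 q7 -0.14 w 0.8 zaxis [-0.002  0.001 -1.   ]
turn -0.0025
delta now [-0.1173  0.2281  0.0413]
delta after turn [-0.1179  0.2277  0.0417]
```

```bash
python3 nudge.py '[[-0.04,0.01,0,0,0.8],[-0.04,0.018,0,0,0.8],[-0.038,0.04,0,0,0.8],[0,0.04,0,0,0.8],[0,0.04,0,0,0.8],[0,0.04,0,0,0.8],[0,0.04,0,0,0.8],[0,0,0,0,0.8],[0,0,0,0,0.8]]';python3 d.py .586 -.2825 .203 1.295
```

```text
clock: 16.8
position: [0.5845, -0.2774, 0.3808]
ee_rot: [-2.504, -1.893, 0.002]
force: [-0.2, 0.2, -0.4]
width: 0.798
gripper_force: 0.0
t 16.8 pos [ 0.5845 -0.2774  0.3808] yaw 1.2945 q7 -0.02 w 0.798 zaxis [-0.002  0.002 -1.   ]
turn -0.0005
delta now [-0.0046  0.0034  0.1778]
delta after turn [-0.0044  0.0029  0.1778]
```

```bash
python3 nudge.py '[[-0.0045,0.003,0.03,0,0.8],[0,0,0.03,0,0.8],[0,0,0.03,0,0.8],[0,0,0.03,0,0.8],[0,0,0,0,0.8]]';python3 nudge.py '[[0,0,0.015,0,0.8],[0,0,0.015,0,0.8],[0,0,0,0,0.8]]';python3 nudge.py '[[0,0,0.015,0,0.8],[0,0,0.012,0,0.8],[0,0,0,0,0.8]]'; python3 snap.py tab; python3 d.py .586 -.2825 .203 1.295
```

```text
clock: 17.3
position: [0.5825, -0.2823, 0.2594]
ee_rot: [-2.502, -1.891, 0.006]
force: [-0.0, 0.4, -0.8]
width: 0.801
gripper_force: 0.0
clock: 17.6
position: [0.5848, -0.2828, 0.233]
ee_rot: [-2.505, -1.895, 0.001]
force: [0.4, -0.5, 0.6]
width: 0.801
gripper_force: 0.0
clock: 17.9
position: [0.585, -0.2828, 0.2052]
ee_rot: [-2.504, -1.896, 0.002]
force: [-0.2, -0.3, -0.9]
width: 0.799
gripper_force: 0.0
[ 0.58593305 -0.28291238  0.20645362] [array([256.1, 154.1]), array([353.3, 172.5])]
t 18.0 pos [ 0.5859 -0.2829  0.2065] yaw 1.2964 q7 -0.05 w 0.801 zaxis [ 0. -0. -1.]
turn 0.0014
delta now [ 0.0004 -0.      0.0035]
delta after turn [ 0.0004 -0.      0.0035]
```

```bash
python3 nudge.py '[[0,0,0.003,0,0.8],[0,0,0,0,0.0],[0,0,0,0,0.0],[0,0,0,0,0.0],[0,0,0,0,0.0],[0,0,0,0,0.0],[0,0,0,0,0.0],[0,0,0,0,0.0],[0,0,0,0,0.0]]' 20
```

```text
clock: 18.9
position: [0.587, -0.2832, 0.2027]
ee_rot: [2.503, 1.896, 0.002]
force: [5.0, -3.3, -2.9]
width: 0.392
gripper_force: 20.0
```

```bash
python3 nudge.py '[[-0.012,0,0,0,0.0],[-0.014,0,0,0,0.0],[-0.014,0,0,0,0.0],[-0.012,0,0,0,0.0],[0,0,0,0,0.0],[0,0,0,0,0.0]]'; python3 nudge.py '[[0,0,0,0,0.0],[0,0,0,0,0.0],[0,0,0,0,0.0],[0,0,0,0,0.0],[0,0,0,0,0.0],[0,0,0,0,0.0],[0,0,0,0,0.0],[0,0,0,0,0.0]]' | grep force; python3 snap.py opened
python3 - <<'E'
import cv2,numpy as np
from h import *
# brown walnut pixels: throat in top (hopper interior) and in the side view
for k in("rel","opened"):
    t=cv2.cvtColor(cv2.imread(f"pics/top_{k}.png"),cv2.COLOR_BGR2HSV)
    m=cv2.inRange(t,(3,90,40),(16,255,200))
    print(k,"hopper",(m[130:172,305:340]>0).sum(),"under spout",(m[172:195,295:325]>0).sum())
    q=cv2.cvtColor(cv2.imread(f"pics/side_{k}.png"),cv2.COLOR_BGR2HSV);m=cv2.inRange(q,(0,40,30),(15,255,220))
    print(" side throat",(m[142:162,218:246]>0).sum(),"cup/spout",(m[165:212,235:270]>0).sum())
E
```

```text
clock: 19.5
position: [0.5728, -0.334, 0.2027]
ee_rot: [2.503, 1.895, 0.002]
force: [6.1, -3.6, -2.5]
width: 0.389
gripper_force: 20.0
force: [5.8, -3.4, -2.7]
gripper_force: 20.0
[ 0.5728433  -0.33379606  0.20273261] [array([262.5, 151. ]), array([369.5, 176.4])]
rel hopper 172 under spout 0
 side throat 3 cup/spout 0
opened hopper 0 under spout 55
 side throat 0 cup/spout 0
```

```bash
python3 - <<'E'
import cv2,numpy as np
from h import *
t=cv2.imread("pics/top_opened.png");m=cv2.inRange(cv2.cvtColor(t,cv2.COLOR_BGR2HSV),(3,90,40),(16,255,200))
for r in m[172:195,295:325]:print("".join(".#"[v>0] for v in r))
print(plane("top",(309,183),.09))
a,b=[cv2.imread(f"pics/side_{k}.png").astype(int) for k in("rel","opened")]
d=np.abs(a-b).sum(2)
print("side diff rows140-212 cols 215-275")
for v in range(140,212,2):print(v,"".join(" .:#"[min(3,int(x)//25)] for x in d[v,215:275]))
print([proj("side",np.array([.5655,-.154,h])).round() for h in(.12,.141,.172)])
E
```

```text
Traceback (most recent call last):
TypeError: string indices must be integers, not 'numpy.bool'
```

```bash
python3 - <<'E'
import cv2,numpy as np
from h import *
t=cv2.imread("pics/top_opened.png");m=cv2.inRange(cv2.cvtColor(t,cv2.COLOR_BGR2HSV),(3,90,40),(16,255,200))
for r in m[172:195,295:325]:print("".join(".#"[int(v>0)] for v in r))
print(plane("top",(309,183),.09))
a,b=[cv2.imread(f"pics/side_{k}.png").astype(int) for k in("rel","opened")]
d=np.abs(a-b).sum(2)
print("side diff rows140-212 cols 215-275")
for v in range(140,212,2):print(v,"".join(" .:#"[min(3,int(x)//25)] for x in d[v,215:275]))
print([proj("side",np.array([.5655,-.154,h])).round() for h in(.12,.141,.172)])
E
```

```text
..............................
..............................
..............................
..............................
..............................
..............................
..............................
..........##..................
.........####.................
.........####.................
.........########.............
.........#########............
.........###########..........
............########..........
..............######..........
.......#......................
........##....................
..............................
..............................
..............................
..............................
..............................
..............................
[ 0.56574609 -0.15817061  0.09      ]
side diff rows140-212 cols 215-275
140                                     #######.  ######:..##   
142                                    .#################:      
144                                    :################.       
146                                    #################        
148           ..:..                    ##########:### 
[... 1389 characters left out ...]
                                                   
194                                              #:             
196                                      :###. .:      .        
198                                                            .
200                                                             
202                                                           ##
204                                                           ##
206                                                             
208                                                             
210                                                             
[array([254., 192.]), array([254., 187.]), array([254., 178.])]
```

```bash
python3 - <<'E'
import cv2,numpy as np
a,b=[cv2.imread(f"pics/side_{k}.png").astype(int) for k in("rel","opened")]
for v in range(168,184,2):print(v,[(a[v,u].tolist(),b[v,u].tolist()) for u in range(240,258,4)])
print("throat",[(a[v,u].tolist(),b[v,u].tolist()) for v,u in((150,226),(153,232),(154,241))])
print("cup 196",a[196,252:260].tolist(),b[196,252:260].tolist())
E
```

```text
168 [([141, 142, 138], [143, 145, 141]), ([81, 83, 79], [94, 94, 90]), ([166, 170, 168], [168, 171, 169]), ([166, 170, 168], [169, 172, 171]), ([187, 196, 198], [188, 198, 199])]
170 [([151, 153, 150], [171, 175, 170]), ([146, 148, 143], [152, 153, 149]), ([167, 171, 169], [168, 172, 169]), ([166, 170, 168], [169, 173, 170]), ([175, 178, 176], [177, 181, 179])]
172 [([153, 156, 152], [177, 182, 178]), ([141, 143, 139], [149, 151, 146]), ([168, 173, 169], [170, 174, 171]), ([168, 172, 169], [168, 173, 170]), ([176, 184, 186], [178, 185, 186])]
174 [([152, 155, 151], [177, 183, 178]), ([154, 156, 152], [176, 180, 175]), ([171, 174, 169], [173, 176, 171]), ([175, 178, 174], [176, 180, 176]), ([198, 204, 206], [198, 206, 207])]
176 [([153, 156, 153], [168, 172, 167]), ([154, 157, 153], [180, 185, 180]), ([158, 161, 156], [168, 171, 166]), ([160, 164, 160], [163, 167, 162]), ([167, 170, 168], [169, 172, 170])]
178 [([154, 156, 152], [154, 158, 153]), ([159, 162, 158], [182, 186, 182]), ([139, 144, 140], [204, 213, 208]), ([166, 169, 167], [168, 172, 170]), ([168, 171, 169], [168, 172, 170])]
180 [([147, 151, 147], [146, 150, 147]), ([158, 160, 155], [161, 165, 160]), ([175, 180, 174], [197, 203, 198]), ([175, 179, 176], [177, 181, 178]), ([191, 194, 189], [193, 196, 192])]
182 [([84, 86, 82], [85, 86, 82]), ([156, 158, 154], [158, 159, 156]), ([150, 158, 161], [153, 161, 164]), ([168, 171, 167], [170, 173, 169]), ([147, 147, 144], [147, 149, 145])]
throat [([133, 144, 154], [164, 166, 162]), ([133, 143, 152], [157, 159, 155]), ([140, 144, 147], [151, 152, 148])]
cup 196 [[123, 141, 146], [122, 140, 144], [124, 142, 147], [122, 139, 145], [119, 136, 142], [115, 132, 136], [103, 118, 123], [111, 127, 133]] [[100, 117, 127], [90, 108, 122], [84, 105, 122], [78, 97, 114], [101, 120, 132], [106, 126, 138], [111, 128, 136], [127, 147, 153]]
```

The throat is clear and the chute holds no walnut (only grey lighting changes). Brown shows in the cup. Now I'll shut the shutter.

```bash
python3 nudge.py '[[0.014,0,0,0,0.0],[0.014,0,0,0,0.0],[0.014,0,0,0,0.0],[0.01,0,0,0,0.0],[0,0,0,0,0.0],[0,0,0,0,0.0]]'|egrep "pos|force"; python3 nudge.py '[[0.002,0,0,0,0.0],[0,0,0,0,0.0]]'|egrep "pos|force";python3 nudge.py '[[0.002,0,0,0,0.0],[0,0,0,0,0.0]]'|egrep "pos|force";python3 nudge.py '[[0.002,0,0,0,0.0],[0,0,0,0,0.0]]'|egrep "pos|force"
```

```text
position: [0.5874, -0.2821, 0.2027]
force: [5.5, 0.7, -3.3]
gripper_force: 20.0
position: [0.5876, -0.2813, 0.2027]
force: [5.1, -1.2, -2.7]
gripper_force: 20.0
position: [0.5876, -0.2813, 0.2028]
force: [4.7, -5.9, -3.5]
gripper_force: 20.0
position: [0.5876, -0.2813, 0.2027]
force: [4.6, -10.3, -3.5]
gripper_force: 20.0
```

```bash
python3 nudge.py '[[-0.004,0,0,0,0.0],[0,0,0,0,0.0],[0,0,0,0,0.8],[0,0,0,0,0.8],[0,0,0,0,0.8],[0,0,0,0,0.8],[0,0,0,0,0.8],[0,0,0,0,0.8]]';python3 nudge.py '[[0,0,-0.02,0,0.8],[0,0,-0.03,0,0.8],[0,0,-0.04,0,0.8],[0,0,-0.04,0,0.8],[0,0,-0.04,0,0.8],[-0.03,0,0,0,0.8],[-0.04,0,0,0,0.8],[-0.03,0,0,0,0.8],[0,0,0,0,0.8],[0,0,0,0,0.8]]'; python3 snap.py end
python3 - <<'E'
import cv2,numpy as np
from h import *
for n,(x0,y0,x1,y1) in dict(side=(243,125,275,160),top=(340,155,385,185)).items():
  for k in("rel","end"):
    im=cv2.imread(f"pics/{n}_{k}.png").astype(int);b,g,r=im[...,0],im[...,1],im[...,2]
    m=(r>110)&(g<70)&(b<70);M=np.zeros_like(m);M[y0:y1,x0:x1]=m[y0:y1,x0:x1]
    y,x=np.nonzero(M);print(n,k,len(x),x.mean().round(1) if len(x) else 0,y.mean().round(1) if len(x) else 0)
a,b=[cv2.imread(f"pics/side_{k}.png").astype(int) for k in("rel","end")]
for v in(195,203,206):print([int(b[v,u,2]-b[v,u,0]) for u in range(238,270)])
for k in("rel","end"):
    t=cv2.imread(f"pics/top_{k}.png");h=cv2.cvtColor(t,cv2.COLOR_BGR2HSV);m=cv2.inRange(h,(3,90,40),(16,255,200));print(k,(m[130:172,305:340]>0).sum(),(m[172:195,295:325]>0).sum())
    g=cv2.inRange(h,(17,90,90),(30,255,255))[180:205,350:380];y,x=np.nonzero(g);print("lid",len(x),x.mean()+350,y.mean()+180)
E
```

```text
clock: 22.7
position: [0.5864, -0.2809, 0.2027]
ee_rot: [2.504, 1.897, -0.0]
force: [0.4, 0.2, 0.4]
width: 0.793
gripper_force: 0.0
clock: 23.7
position: [0.559, -0.3778, 0.3723]
ee_rot: [-2.505, -1.895, -0.0]
force: [0.5, 1.2, -0.2]
width: 0.801
gripper_force: 0.0
[ 0.55990476 -0.37588293  0.37267971] [array([269.7, 101.1]), array([403. , 174.7])]
side rel 89 256.0 140.8
side end 82 255.7 140.8
top rel 39 358.3 169.9
top end 40 357.8 169.3
[-1, -2, -2, -1, -3, 1, 19, 27, 26, 26, 19, 21, 22, 23, 23, 26, 27, 27, 25, 25, 23, 22, 23, 20, 18, 17, 15, 14, 59, 103, 117, 118]
[-1, 0, 2, 0, 0, -1, 6, 20, 24, 23, 22, 21, 21, 22, 23, 22, 23, 22, 22, 22, 21, 21, 20, 20, 14, 11, 14, 14, 13, 13, 14, 13]
[-1, 0, 0, -1, 0, -2, 0, 20, 22, 22, 22, 22, 22, 22, 22, 23, 23, 23, 24, 23, 22, 20, 20, 14, 5, 0, 0, 1, 1, 1, 1, 2]
rel 172 0
lid 180 365.0888888888889 192.11666666666667
end 0 52
lid 180 365.0888888888889 192.11666666666667
```

Everything checks out: the shutter is against its stop (about 2 mm further in than at the start), the cup and lid haven't moved, and the hopper is empty.

```bash
python3 -c "
from cell import arm
print(arm.sign_off())"
```

```text
the job is handed in; nothing more can be done
None
```

I handed the job in at about 24 s: by image and force checks, the cup stands released on the spot with the walnuts in it (not counted one by one), the shutter is shut against its stop, and the lid has not moved (the shaker was not rechecked, but nothing touched it).

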